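# Ready the tissue slicer: bath home, speed dial to its mark, start

### The job

Get the tissue slicer going: slide the black specimen bath along the machine's white apron until it is fully home, square against the stop under the blade head, keeping it flat. Then turn the big speed dial on the control console until its pointer stands at the orange mark on the scale, and only when both are right press the green start button fully down for a moment and let it go. Do not disturb the other things on the bench.

Things in the scene. Friction and masses are not known exactly. Their poses are not given: they have to be found in the camera images.
- machine: White tissue slicer, fixed. Origin on the bench straight below dock; -y points into the machine (the way the bath is pushed), z up. In its frame a white apron, 200 mm wide (x) and 20 mm high, runs from y = -50 (the stop face, 85 mm high) to +180 mm. Behind the stop a white hood, 260 mm wide, 200 mm high, from y = -135 to -535 mm.
- dock (a point): Centre of the dock on the apron's top, axes as machine. The bath's origin coincides with it when the bath is fully home. Two grey side guides 14 mm high leave a channel 126 mm wide from y = -50 to -35 mm, then flare to about 149 mm at y = +39 mm.
- head (a point): Middle of the black blade head's front lower edge, at machine y = -10 mm, 97 mm above the bench. The head is 110 mm wide, 55 mm high, and overhangs the inner part of the dock.
- bath: Loose black open tray, 120 mm (its x) by 100 mm (its y) by 45 mm high, walls 5 mm, about 0.35 kg, a steel specimen disc fixed in it. Origin: centre of its underside. It starts flat on the apron, 105 to 135 mm short of home along the machine's +y, a little to one side and turned; its -y face meets the stop.
- console: Cream control console, fixed, 220 mm (x) by 320 mm (y) by 50 mm high; origin: centre of its underside, x away from the robot, y left, z up. On its flat top: speed dial at (0, 50) mm, green start button at (0, -115) mm; not used: flat red button 10 mm high, 40 mm wide at (-75, -115) mm, small black knob 22 mm high, 32 mm wide at (-75, -55) mm, blue display.
- dial_axis (a point): Point on the dial's upright axis at the console's top face (50 mm above the bench); axes as console.
- dial (a joint): Angle (rad) of the speed dial, -2.4 to 2.4, growing clockwise seen from above; at 0 the pointer points along console +x. Black hub 48 mm wide, 34 mm high, with one pointer bar 14 mm wide reaching 64 mm from the axis, 10 to 36 mm above the console top, white line on top. Turns either way (0.12 N m), stays where left; the bar can be pushed from its side or pinched.
- dial_tip (a point): End of the dial's pointer bar, 64 mm from the axis, 30 mm above the console's top.
- setmark (a joint): Angle (rad) of the orange mark on the scale, measured like dial: the dial is set when the two are equal. The mark lies flat on the scale and does not move.
- mark (a point): Inner end of the flat orange mark (12 mm wide, from 66 to 88 mm from the dial's axis), 64 mm from the axis, 3 mm above the console's top: the dial is set when dial_tip is straight above it.
- start (a joint): Travel (m) of the green start button: 0 out, 0.006 fully down; sprung, about 5 N to press fully.
- start_top (a point): Centre of the top of the green start button (40 mm in diameter), which stands about 22 mm above the console's top; pressed straight down.
- amber_bottle: Bystander: amber bottle, 70 mm in diameter, 150 mm high, origin under its centre.
- beaker: Bystander: glass beaker, 70 mm wide, 85 mm high, origin under its centre.
- tissue_roll: Bystander: white paper roll lying along its y, 70 mm in diameter, 150 mm long, origin under its centre.
- tip_box: Bystander: blue box with compartments, 90 x 120 x 50 mm, origin under its centre.
- white_jar: Bystander: white jar with red cap, 68 mm in diameter, 90 mm high, origin under its centre.
- petri_dish: Bystander: shallow glass dish, 84 mm wide, 16 mm high, origin under its centre.
- brush: Bystander: brush lying along its x, 170 mm long, about 25 mm high, origin under its centre.

How it is judged:
By the outcome, as a careful person would: the job done as asked, in the order asked, and still so for the second after the job is handed in, with the robot touching nothing.
It also fails if it takes over 72 s, if anything falls off the work surface, if the arm or the gripper's body presses on something with over 40 N, if the wrist force passes 120 N, or if a joint passes its speed limit or range.

### The arm

A 7-joint arm with a two-finger parallel gripper is mounted at the origin on the work surface. World frame = base frame: x ahead of the robot, y to its left, z up, the work surface at z = 0. Lengths are in m, angles in rad, forces in N, time in s.
With the tool pointing down it reaches from about 0.425 to 0.8 m from the base axis. Payload 8.3 kg.
Tool frame: the origin (TCP) lies at the very end of the fingers, on their centre line; the grasp point (between the pads) lies 19 mm behind it; z points along the fingers, y is the line along which they close (so a half turn about z gives the same grasp; the last joint's range is limited). The gripper opens to 85 mm and grips with 20 to 120 N. Pads are 22 mm wide; open, the fingers measure 114 mm over their backs; the gripper's body (76 mm by 85 mm) begins 54 mm behind the grasp point. The pads swing forward as they close: fully open they stand 13 mm farther back than shut.
Start: joints at [1.21, 0.383, 0.016, 1.37, -0.006, 1.388, -0.046], TCP at [0.183, -0.597, 0.231] pointing down, gripper open.
Joint ranges: [-2.95, 2.95], [-0.25, 2.06], [-1.52, 1.56], [0.18, 2.33], [-1.44, 4.58], [0.02, 2.06], [-3.01, 3.01]. Speed limits (rad/s): [2.39, 2.39, 3.01, 3.01, 3.14, 3.14, 3.14].

### API

Orientations are given as a unit quaternion [x, y, z, w].
In Python, from bench import goto, move_linear, move_joints, gripper_open, grab, wait, solve_ik, get_image, MotionError, close_job, read_clock, read_joint_pos, read_dq, read_tau, read_tool_pos, read_orientation, read_contact_force, read_wrist_torque, read_finger_gap, read_grasp_force gives the robot as it stands. The module is installed in compiled form; this text tells all that it offers. Calls block until the motion is done:
- goto(position, orientation): joint-space move of the TCP to a pose.
- move_linear(position, rotation=None, rate=0.15): straight line of the TCP; rotation=None keeps the orientation; rate is the mean speed in m/s.
- move_joints(angles): joint-space move.
- gripper_open() and grab(): open the fingers fully, or close them until they stop; the grip force is fixed at half the most.
- wait(seconds).
- solve_ik(position, orientation): joint angles nearest the present ones, or None.
- get_image(name): name is "side" or "top"; returns a dict with "frame" (384x512x3 uint8, red, green, blue), "depth" (384x512 float32, m along the optical axis (not along the pixel's ray), 0 where there is no reading), "K" (3x3 intrinsics, pixels), "rvec" (rotation vector, rad) and "tvec" (3), from world to camera coordinates, as OpenCV has them. Camera axes: x right, y down, z forward; pixel columns grow to the right and rows downward; lengths in m; the calibration is good to about 2 mm. A picture is of the moment at which its call begins.
A pose or a line that the arm cannot do raises MotionError and nothing moves.
- close_job(): hands the job in; it is judged then, once.
Readings, each from a call of its own:
- read_clock(): time.
- read_joint_pos(): joint angles.
- read_dq(): joint speeds.
- read_tau(): joint torques, N m.
- read_tool_pos(): TCP position.
- read_orientation(): TCP orientation.
- read_contact_force(): force on the tool from outside, world axes, zero at the start.
- read_wrist_torque(): the same for the moment, N m.
- read_finger_gap(): finger opening in m.
- read_grasp_force(): force on a finger pad.
Only numpy, scipy, OpenCV 4.12 (cv2) and the standard library are available. Lean on these libraries where they do the work, as an engineer would, in place of code of your own. Each camera call takes 0.05 s, during which the arm holds its last target. There are 200 camera calls.

## Working session

There is one attempt and no reset: what is moved stays moved. The work goes in short steps, each a Python script; the robot and the scene stay as the last script left them, time stands still between calls to the robot, and variables do not carry over. Pictures are saved under pics/ and viewed, at most 10 in all, crops included, and the job is handed in when it is done.

```bash
mkdir -p pics; cat > h.py <<'E'
import numpy as np,cv2
from bench import *
def cap(n,save=None):
    d=get_image(n); d['R']=cv2.Rodrigues(np.array(d['rvec'],float))[0]; d['t']=np.array(d['tvec'],float).ravel()
    if save: cv2.imwrite('pics/'+save,d['frame'][:,:,::-1])
    return d
def ray(d,uv,z):
    uv=np.atleast_2d(np.array(uv,float)); r=np.c_[uv,np.ones(len(uv))]@np.linalg.inv(d['K']).T@d['R']
    c=-d['R'].T@d['t']; return c+r*((z-c[2])/r[:,2])[:,None]
def cloud(d):
    v,u=np.mgrid[:384,:512]; z=d['depth']; p=np.stack([u,v,np.ones_like(u)],-1)@np.linalg.inv(d['K']).T*z[...,None]
    return (p-d['t'])@d['R']
def proj(d,p):
    q=(np.atleast_2d(p)@d['R'].T+d['t'])@np.array(d['K']).T; return q[:,:2]/q[:,2:]
E
python3 - <<'E'
from h import *
for n in('side','top'):
    d=cap(n,n+'0.png'); np.savez('pics/'+n+'0.npz',**d); print(n,-d['R'].T@d['t'],d['R'][2],d['K'])
print(read_clock(),read_tool_pos(),read_orientation())
E
```

```text
side [0.52335211 0.6800691  0.73543227] [ 0.04283742 -0.73347972 -0.67836012] [[386.30119005   0.         250.15296392]
 [  0.         386.30119005 185.21155799]
 [  0.           0.           1.        ]]
top [0.33746478 0.0071634  1.20853489] [ 0.20551852 -0.00797421 -0.97862074] [[486.29473147   0.         261.93645575]
 [  0.         486.29473147 187.15452563]
 [  0.           0.           1.        ]]
0.1 [ 0.18331284 -0.59706966  0.23037744] [ 9.88928217e-01  1.48392195e-01 -1.29024289e-04 -8.49880420e-04]
```

View pics/side0.png

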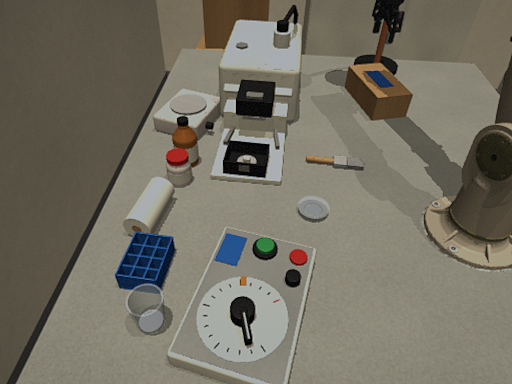

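View pics/top0.png

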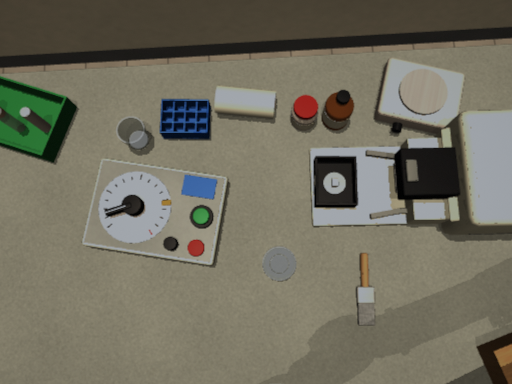

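The side view shows the bath at (247,158), the dial at (242,310) with its pointer toward (248,342), the orange mark at (243,281) and the green button at (265,246). In the top view the bath is at (335,182), the dial at (133,206) with its pointer toward (107,211), the mark at (166,202), the button at (201,216) and the blade head at (428,173).

```bash
cat > meas.py <<'E'
from h import *
def hsv(d): return cv2.cvtColor(d['frame'],cv2.COLOR_RGB2HSV)
def blobs(m,amin):
    n,l,s,c=cv2.connectedComponentsWithStats(m.astype(np.uint8)); return [(l==i,s[i],c[i]) for i in range(1,n) if s[i,4]>=amin]
def near(b,uv): return min(b,key=lambda x:np.hypot(*(x[2]-uv)))
E
python3 - <<'E'
from meas import *
for n,g,o,dl,bt in(('top',(201,216),(166,202),(133,206),(335,182)),('side',(265,246),(243,281),(242,310),(247,158))):
    d=dict(np.load(f'pics/{n}0.npz')); H=hsv(d).astype(int); P=cloud(d); print('==',n)
    m=(H[...,0]>50)&(H[...,0]<75)&(H[...,1]>120)&(H[...,2]>70); b=near(blobs(m,30),g)
    print('green',b[1],b[2].round(1),ray(d,b[2],.072)[0].round(4),'depthz',np.median(P[b[0]],0).round(4))
    m=(H[...,0]>10)&(H[...,0]<24)&(H[...,1]>160)&(H[...,2]>120); b=near(blobs(m,8),o)
    print('orange',b[1],b[2].round(1),ray(d,b[2],.053)[0].round(4),np.median(P[b[0]],0).round(4))
    # scale disc
    m=(H[...,1]<40)&(H[...,2]>150); b=near(blobs(m,300),dl); c=max(cv2.findContours(b[0].astype(np.uint8),0,1)[0],key=cv2.contourArea)
    w=ray(d,c[:,0],.052); (x,y),(a,bb),_=cv2.fitEllipse((w[:,:2]*1e4).astype(np.float32)); print('scale',b[1],x/1e4,y/1e4,a/1e4,bb/1e4)
    # high z objects
    p=P.reshape(-1,3)
    # dial pointer from depth
    m=(P[...,2]>.078)&(P[...,2]<.096)&(np.hypot(P[...,0]-x/1e4,P[...,1]-y/1e4)<.075)
    q=P[m]; r=q[:,:2]-[x/1e4,y/1e4]; f=r[np.hypot(*r.T)>.035]; print('pointer',m.sum(),np.median(q[:,2]),f.mean(0),np.degrees(np.arctan2(f[:,1].mean(),f[:,0].mean())))
    # bath black
    m=(H[...,2]<60)&(P[...,2]>.03)&(P[...,2]<.075); b=near(blobs(m,100),bt); q=P[b[0]]
    top=q[q[:,2]>.058]; print('bath',b[1],len(top),np.median(top[:,2]),cv2.minAreaRect((top[:,:2]*1000).astype(np.float32)))
    # console top
    m=(abs(P[...,2]-.05)<.006)&(np.hypot(P[...,0]-x/1e4,P[...,1]-y/1e4)<.28)&(H[...,2]>100); b=near(blobs(m,300),dl); print('console',np.median(P[b[0]][:,2]),cv2.minAreaRect((P[b[0]][:,:2]*1000).astype(np.float32)))
    # head: z~.152 top
    m=(H[...,2]<70)&(abs(P[...,2]-.152)<.008)&(P[...,1]<-.15)&(abs(P[...,1])<.5);q=P[m];print('headtop',m.sum(),np.median(q[:,2]) if len(q) else 0,cv2.minAreaRect((q[:,:2]*1000).astype(np.float32)) if len(q) else 0)
    # apron
    m=(abs(P[...,2]-.02)<.005)&(H[...,2]>130)&(H[...,1]<60)&(P[...,1]<-.05)&(P[...,1]>-.6); b=max(blobs(m,50),key=lambda x:x[1][4]);q=P[b[0]]; print('apron',b[1],np.median(q[:,2]),cv2.minAreaRect((q[:,:2]*1000).astype(np.float32)))
E
python3 -c "
import cv2
a=cv2.imread('pics/top0.png');b=cv2.imread('pics/side0.png')
x=cv2.resize(a[125:245,300:500],None,fx=4,fy=4,interpolation=2);cv2.imwrite('pics/c1.png',x)"
```

```text
== top
green [193 208  16  16 209] [200.4 215.5] [0.5167 0.147  0.072 ] depthz [0.5169 0.1472 0.0704]
orange [163 200   8   5  28] [166.2 202.1] [0.5575 0.2308 0.053 ] [0.5576 0.2312 0.0526]
scale [  98  171   93   72 3421] 0.55093388671875 0.2976941650390625 0.16539927978515626 0.206369482421875
pointer 420 0.0835231999232978 [-0.01156932  0.05341898] 102.22021148474305
bath [314 157  43  50 662] 374 0.06321937647116083 ((583.5830688476562, -179.94705200195312), (100.20415496826172, 119.17528533935547), 86.4614486694336)
console 0.04975652549937554 ((541.0136108398438, 259.51708984375), (318.5375061035156, 217.99395751953125), 77.70712280273438)
headtop 2897 0.15115968186579337 ((622.0985107421875, -372.89605712890625), (442.5096740722656, 201.23785400390625), 28.316003799438477)
apron [ 309  146   97   80 3506] 0.018767916893180442 ((578.5266723632812, -239.31890869140625), (230.21978759765625, 199.45652770996094), 87.78775787353516)
== side
green [256 238  18  14 203] [264.8 244.4] [0.5194 0.1488 0.072 ] depthz [0.5193 0.1482 0.0711]
orange [241 277   5   8  40] [243.  280.5] [0.5596 0.2313 0.053 ] [0.5596 0.2306 0.0528]
scale [ 196  277   93   85 5075] 0.5545478515625 0.3094999267578125 0.16962462158203126 0.17449072265625
pointer 656 0.08366081802767174 [-0.01371783  0.0482387 ] 105.87437383030297
bath [223 140  46  36 924] 275 0.06324340261257848 ((585.6785278320312, -180.43141174316406), (105.6975326538086, 120.00550842285156), 86.25432586669922)
console 0.05013847134336952 ((543.1635131835938, 259.296630859375), (320.0545654296875, 217.97698974609375), 77.47297668457031)
headtop 793 0.15139168911803058 ((626.9376220703125, -298.238525390625), (345.1443786621094, 155.2701873779297), 56.456356048583984)
apron [ 211  128   74   54 1379] 0.019090243587140336 ((579.7042846679688, -240.81478881835938), (235.8983612060547, 198.90745544433594), 87.5217056274414)
```

View pics/c1.png

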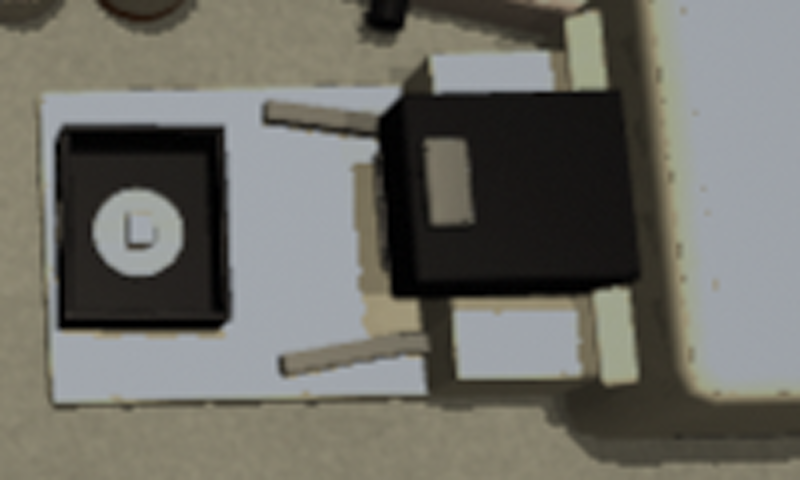

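The crop shows the bath, tilted slightly relative to the apron, with a clear flared channel leading to the head. Both views agree on the dock (~(.576,-.305), yaw -2.35°), the console (yaw -12.4°) and the bath (125 mm short). Next I'll push the bath with the open fingers as two contact points.

```bash
cat >> h.py <<'E'
from scipy.spatial.transform import Rotation as Ro
def down(a):
    "tool pointing down, tool y at world angle a (rad)"
    y=np.array([np.cos(a),np.sin(a),0]); z=np.array([0,0,-1.]); return Ro.from_matrix(np.c_[np.cross(y,z),y,z]).as_quat()
MY=np.radians(-2.35); MX=np.array([np.cos(MY),np.sin(MY),0]); MYD=np.array([-np.sin(MY),np.cos(MY),0]); DOCK=np.array([.5763,-.305,0])
def mp(x,y,z): return DOCK+MX*x+MYD*y+[0,0,z]
E
python3 - <<'E'
from h import *
p=np.array(read_tool_pos()); print(read_joint_pos())
move_linear(p+[0,0,.15],rate=.2)
best=None
for a in(MY,MY+np.pi):
    q=solve_ik(mp(.003,.215,.15),down(a)); print(a,q)
    if q is not None and (best is None or abs(q[6])<abs(best[1][6])): best=(a,q)
a=best[0]
goto(mp(.003,.215,.38),down(a)); 
move_linear(mp(.003,.215,.028),rate=.15)
print(read_clock(),read_joint_pos(),read_contact_force())
f0=np.array(read_contact_force())
for y in np.arange(.205,.159,-.005):
    move_linear(mp(.003,y,.028),rate=.06); f=np.array(read_contact_force())-f0
    print(round(y,3),f.round(1),round(read_clock(),2))
    if f@MYD>1: break
cap('top','t1.png');cap('side','s1.png')
E
python3 -c "
import cv2,numpy as np
a=cv2.imread('pics/t1.png')[100:260,250:450];b=cv2.imread('pics/s1.png')[60:220,160:360]
cv2.imwrite('pics/c2.png',cv2.resize(np.hstack([a,b]),None,fx=2,fy=2,interpolation=2))"
```

```text
[ 1.21010621  0.38418956  0.01634705  1.37100281 -0.00631064  1.38816772
 -0.04649317]
-0.041015237421866746 [ 0.52283294  0.42736814 -0.56044717  1.55220876  0.23593585  1.23015262
 -0.11725085]
3.1005774161679263 [-0.76198783  0.76348488  1.35725374  1.61033308 -0.75642511  1.3949174
 -2.50176714]
5.8 [ 0.49725928  0.5562561  -0.52763989  1.66719974  0.32078037  1.00430714
 -0.17951595] [0.88745585 0.4728258  0.37416505]
0.205 [-0.9  0.4 -0.4] 6.12
0.2 [-1.1 -0.5 -0.2] 6.37
0.195 [ 0.1 -0.9 -0.5] 6.62
0.19 [-1.2  0.  -0.6] 6.87
0.185 [-0.9 -0.6 -0.4] 7.12
0.18 [-0.8 -0.2 -0.4] 7.37
0.175 [-0.8  0.1 -1.1] 7.62
0.17 [-1.6  0.5 -0.2] 7.87
0.165 [-0.2 -0.4 -0.6] 8.12
0.16 [-1.5 -0.5 -0.2] 8.37
```

View pics/c2.png

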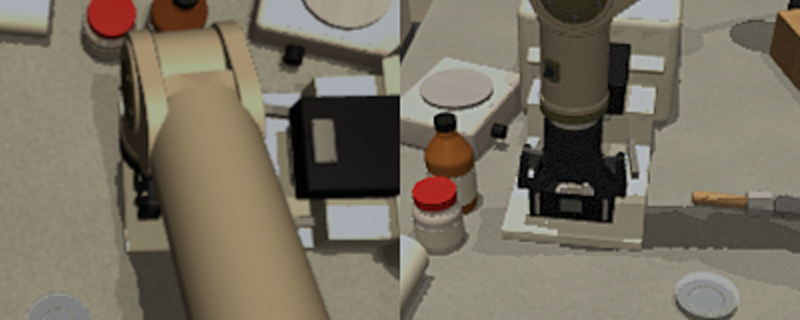

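Left, the arm covers the bath in the top view. Right (side), the fingers stand at about (525..620,175) at the bath's near wall. I can't tell from this whether the bath has moved, so I'll zoom in and measure.

```bash
python3 - <<'E'
from meas import *
print(read_tool_pos(),read_finger_gap())
d=cap('side'); np.savez('pics/s2.npz',**d); P=cloud(d)
for nm,D in(('0',dict(np.load('pics/side0.npz'))),('now',d)):
    P=cloud(D);M=np.stack([(P-DOCK)@MX,(P-DOCK)@MYD,P[...,2]],-1)
    for x0 in(-.05,-.03,0,.03,.05):
        s=(abs(M[...,0]-x0)<.006)&(M[...,2]>.024)&(M[...,2]<.07)&(M[...,1]>.05); q=M[s]
        print(nm,x0,len(q),'ymax by z',[(z,round(q[abs(q[:,2]-z)<.004][:,1].max(),3)) for z in(.03,.04,.05,.06) if (abs(q[:,2]-z)<.004).any()])
im=d['frame'][120:190,200:295,::-1]; cv2.imwrite('pics/c3.png',cv2.resize(im,None,fx=8,fy=8,interpolation=2))
E
```

```text
[ 0.58579749 -0.1456147   0.02798398] 0.08517359615323059
0 -0.05 846 ymax by z [(0.03, np.float64(0.725)), (0.04, np.float64(0.725)), (0.05, np.float64(0.724)), (0.06, np.float64(0.647))]
0 -0.03 900 ymax by z [(0.03, np.float64(0.721)), (0.04, np.float64(0.721)), (0.05, np.float64(0.718)), (0.06, np.float64(0.631))]
0 0 1036 ymax by z [(0.03, np.float64(0.716)), (0.04, np.float64(0.716)), (0.05, np.float64(0.714)), (0.06, np.float64(0.175))]
0 0.03 905 ymax by z [(0.03, np.float64(0.71)), (0.04, np.float64(0.71)), (0.05, np.float64(0.707)), (0.06, np.float64(0.175))]
0 0.05 656 ymax by z [(0.03, np.float64(0.707)), (0.04, np.float64(0.707)), (0.05, np.float64(0.704)), (0.06, np.float64(0.177))]
now -0.05 770 ymax by z [(0.03, np.float64(0.724)), (0.04, np.float64(0.724)), (0.05, np.float64(0.723)), (0.06, np.float64(0.636))]
now -0.03 845 ymax by z [(0.03, np.float64(0.721)), (0.04, np.float64(0.721)), (0.05, np.float64(0.719)), (0.06, np.float64(0.631))]
now 0 971 ymax by z [(0.03, np.float64(0.716)), (0.04, np.float64(0.716)), (0.05, np.float64(0.714)), (0.06, np.float64(0.15))]
now 0.03 845 ymax by z [(0.03, np.float64(0.711)), (0.04, np.float64(0.71)), (0.05, np.float64(0.709)), (0.06, np.float64(0.149))]
now 0.05 571 ymax by z [(0.03, np.float64(0.707)), (0.04, np.float64(0.707)), (0.05, np.float64(0.704)), (0.06, np.float64(0.173))]
```

View pics/c3.png

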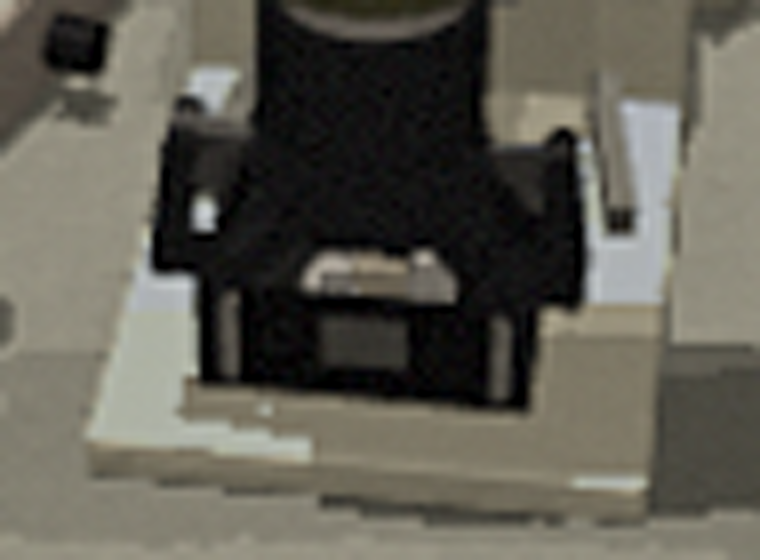

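The close-up shows both fingers on the bath's near wall. Depth puts that wall at machine y=150 mm (it was 175), so the bath is moving squarely and the TCP sits 10 mm behind the wall. I'll carry on to the stop.

```bash
python3 - <<'E'
from h import *
f0=np.array([.4,.4,0])
ys=list(np.arange(.14,.079,-.02))+list(np.arange(.076,.05,-.002))
for y in ys:
    move_linear(mp(.001,y,.028),rate=.06 if y>.08 else .03); f=np.array(read_contact_force())-f0
    print(round(y,3),[round(v@f,1) for v in(MX,MYD)],f[2].round(1),round(read_clock(),2))
    if f@MYD>12 or abs(f@MX)>12: break
E
```

```text
0.14 [np.float64(0.1), np.float64(-0.3)] -0.1 9.0
0.12 [np.float64(-0.4), np.float64(-0.4)] 0.5 9.48
0.1 [np.float64(0.0), np.float64(-0.8)] -1.1 9.97
0.08 [np.float64(-0.3), np.float64(-0.5)] -0.3 10.78
0.076 [np.float64(0.3), np.float64(-0.8)] -0.1 11.07
0.074 [np.float64(0.1), np.float64(-0.3)] -0.1 11.32
0.072 [np.float64(-0.0), np.float64(-0.9)] -0.5 11.57
0.07 [np.float64(0.5), np.float64(-0.4)] 0.2 11.82
0.068 [np.float64(-0.3), np.float64(-0.2)] -0.4 12.07
0.066 [np.float64(-0.0), np.float64(0.4)] -0.0 12.32
0.064 [np.float64(-0.1), np.float64(-0.3)] 0.2 12.57
0.062 [np.float64(0.4), np.float64(0.1)] 0.1 12.82
0.06 [np.float64(-1.0), np.float64(4.7)] 0.6 13.07
0.058 [np.float64(-3.5), np.float64(8.7)] 4.5 13.32
0.056 [np.float64(-4.4), np.float64(14.4)] 6.2 13.57
```

Contact comes at 0.060, exactly where home is predicted. I'll retreat and check.

```bash
python3 - <<'E'
from meas import *
move_linear(mp(.001,.085,.028),rate=.08); move_linear(mp(.001,.10,.25),rate=.25); print(read_joint_pos())
# clear the view: toward console side, low x
goto([.45,.12,.30],down(MY)); print(read_clock(),read_joint_pos())
for n in('top','side'):
    d=cap(n,n+'2.png'); np.savez(f'pics/{n}2.npz',**d); P=cloud(d);M=np.stack([(P-DOCK)@MX,(P-DOCK)@MYD,P[...,2]],-1)
    # bath outer +y rim & side rims
    dark=d['frame'].max(-1)<60
    s=dark&(abs(M[...,2]-.0635)<.005)&(M[...,1]<.2)&(M[...,1]>-.06)&(abs(M[...,0])<.075); q=M[s]
    print(n,len(q),'z',np.median(q[:,2]),'x range',np.percentile(q[:,0],[1,99]).round(4),'ymax by x',[(x,round(np.percentile(q[abs(q[:,0]-x)<.006][:,1],97),4)) for x in(-.05,-.03,0,.03,.05)if (abs(q[:,0]-x)<.006).any()])
a=cv2.imread('pics/top2.png')[100:260,300:460];b=cv2.imread('pics/side2.png')[60:220,180:320]
cv2.imwrite('pics/c4.png',cv2.resize(np.hstack([a,b]),None,fx=2.6,fy=2.6,interpolation=2))
E
```

```text
[ 0.679089    0.41191962 -0.55014425  1.34488498  0.21239962  1.44541846
  0.09813479]
16.45 [ 0.47285336  0.05971543 -0.82490532  1.6324019   0.04386661  1.46919672
 -0.39917327]
top 297 z 0.06326068502896032 x range [-0.0681  0.0612] ymax by x [(-0.05, np.float64(0.0514)), (-0.03, np.float64(0.0521)), (0, np.float64(0.0527)), (0.03, np.float64(0.0524)), (0.05, np.float64(0.051))]
side 200 z 0.06252850196865313 x range [-0.0563  0.061 ] ymax by x [(-0.05, np.float64(0.0506)), (-0.03, np.float64(0.0531)), (0, np.float64(0.0525)), (0.03, np.float64(0.0538)), (0.05, np.float64(0.0524))]
```

View pics/c4.png

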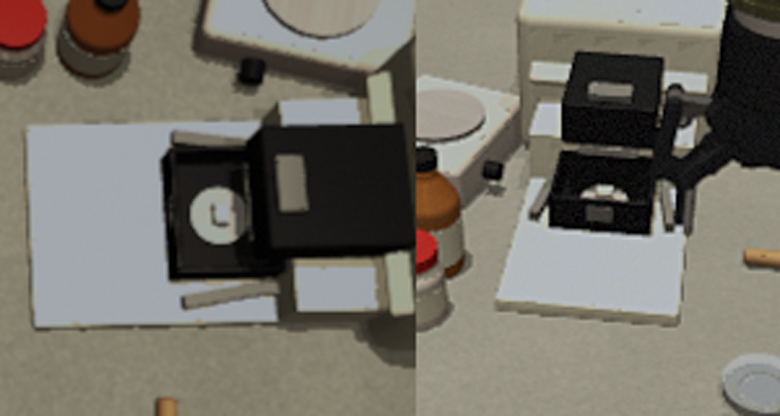

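The bath is flat, square and centred between the guides, with its front rim at y≈+51–53 mm. I'll check that against the stop face itself, measure the dial, and plan the dial grasp.

```bash
cat >> meas.py <<'E'
CY=np.radians(-12.4); AX=np.array([.5425,.2594])+.05*np.array([-np.sin(CY),np.cos(CY)])
def dial(d):
    H=hsv(d).astype(int);P=cloud(d); r=P[...,:2]-AX; rr=np.hypot(r[...,0],r[...,1])
    m=(abs(P[...,2]-.085)<.005)&(rr>.03)&(rr<.07); q=r[m]
    vx,vy,x0,y0=cv2.fitLine(q.astype(np.float32),2,0,.001,.001).ravel(); c=q.mean(0)
    ang=np.arctan2(c[1],c[0]); 
    if vx*c[0]+vy*c[1]<0: vx,vy=-vx,-vy
    tip=np.hypot(*q.T).max()
    # white line on the bar, cast onto top height .086
    m2=m&(H[...,2]>110)&(H[...,1]<70); v,u=np.where(m2); w=ray(d,np.c_[u,v],.086)[:,:2]-AX if len(u) else np.zeros((1,2)); w=w.mean(0)
    m3=(H[...,0]>10)&(H[...,0]<24)&(H[...,1]>130)&(H[...,2]>110)&(abs(rr-.077)<.02); v,u=np.where(m3); o=ray(d,np.c_[u,v],.053)[:,:2].mean(0)-AX if len(u) else np.full(2,np.nan)
    f=lambda a:round(float((CY-a+np.pi)%(2*np.pi)-np.pi),3)
    return dict(n=int(m.sum()),bar=f(ang),fit=f(np.arctan2(vy,vx)),white=f(np.arctan2(w[1],w[0])),nw=int(m2.sum()),tip=round(tip,4),off=(c[0]*vy-c[1]*vx).round(4),mark=f(np.arctan2(o[1],o[0])),markr=np.hypot(*o).round(4),nm=int(m3.sum()))
E
python3 - <<'E'
from meas import *
for n in('top','side'):
    d=dict(np.load(f'pics/{n}0.npz')); print(n,dial(d)); P=cloud(d)
    r=np.hypot(*(P[...,:2]-AX).transpose(2,0,1)); q=P[(r<.035)&(P[...,2]>.081)&(P[...,2]<.085)]; print('hub top mean',np.median(q,0), 'AX',AX)
    M=np.stack([(P-DOCK)@MX,(P-DOCK)@MYD,P[...,2]],-1)
    for sx in(-1,1):
        q=M[(abs(M[...,2]-.085)<.004)&(abs(sx*M[...,0]-.08)<.018)&(M[...,1]<0)&(M[...,1]>-.12)]; print('stop',sx,len(q),np.percentile(q[:,1],[3,97]).round(4) if len(q) else '')
# candidate wrist angles for hub grasp
for th in(-2.0,-1,0,1,1.3):
  for k in(-1,0,1,):
    a=CY-th+k*np.pi/2*1
    q=solve_ik([AX[0],AX[1],.062],down(a)); print(th,k,None if q is None else np.round(q,2))
E
```

```text
top {'n': 79, 'bar': -2.089, 'fit': -2.051, 'white': -2.08, 'nw': 16, 'tip': np.float64(0.0655), 'off': np.float64(-0.0018), 'mark': 1.299, 'markr': np.float64(0.0774), 'nm': 41}
hub top mean [0.54967684 0.30993393 0.08310834] AX [0.55323677 0.30823361]
stop -1 408 [-0.1181 -0.0516]
stop 1 249 [-0.1181 -0.0498]
side {'n': 154, 'bar': -2.032, 'fit': -2.061, 'white': -2.056, 'nw': 47, 'tip': np.float64(0.0641), 'off': np.float64(0.0014), 'mark': 1.272, 'markr': np.float64(0.0784), 'nm': 45}
hub top mean [0.55463259 0.308263   0.08313704] AX [0.55323677 0.30823361]
stop -1 138 [-0.1187 -0.0512]
stop 1 128 [-0.1171 -0.0477]
-2.0 -1 [ 0.05  0.71 -0.9   1.52  0.58  1.2  -0.74]
-2.0 0 [ 0.09  0.75 -0.98  1.52  0.64  1.22  0.79]
-2.0 1 [-1.35  1.    1.35  1.59 -0.99  1.38 -2.81]
-1 -1 [-0.04  0.65 -0.76  1.52  0.47  1.15 -1.67]
-1 0 [ 0.06  0.72 -0.92  1.52  0.59  1.2  -0.18]
-1 1 [ 0.13  0.79 -1.06  1.52  0.71  1.26  1.32]
0 -1 [-0.13  0.61 -0.61  1.53  0.37  1.12 -2.6 ]
0 0 [ 0.03  0.7  -0.87  1.52  0.56  1.19 -1.15]
0 1 [ 0.06  0.72 -0.93  1.52  0.6   1.21  0.39]
1 -1 [-1.35  1.    1.35  1.59 -0.99  1.38 -2.67]
1 0 [-0.07  0.63 -0.7   1.53  0.43  1.14 -2.07]
1 1 [ 0.05  0.71 -0.91  1.52  0.59  1.2  -0.6 ]
1.3 -1 [ 0.22  0.95 -1.29  1.51  0.92  1.38  2.06]
1.3 0 [-0.11  0.62 -0.65  1.53  0.4   1.13 -2.35]
1.3 1 [ 0.05  0.71 -0.9   1.52  0.58  1.2  -0.9 ]
```

The stop face is at y≈-50 mm, so the bath is home. The dial reads ≈-2.06 and the mark ≈1.286 (radius 78 mm, as expected). I'll grip the hub across the bar and turn the wrist clockwise, staging above the dial first.

```bash
python3 - <<'E'
from meas import *
pos=lambda z:np.array([AX[0],AX[1],z]); t=read_clock
goto(pos(.20),down(CY+1+np.pi/2)); print(t(),np.round(read_joint_pos(),2))
for th in(-1.5,-2.06):
    c=t(); move_linear(pos(.20),down(CY-th+np.pi/2),rate=.1); print(th,t()-c,np.round(read_joint_pos(),2))
move_linear(pos(.056),rate=.12); print(t(),read_contact_force())
grab(); print('gap',read_finger_gap(),read_grasp_force(),read_contact_force(),t(),read_tool_pos())
E
```

```text
18.1333 [ 0.14  0.67 -1.13  1.36  0.6   1.48  1.4 ]
-1.5 0.6500000000000021 [ 0.18  0.72 -1.22  1.36  0.67  1.51  1.86]
-2.06 0.708400000000001 [ 0.21  0.78 -1.32  1.35  0.75  1.56  2.37]
20.8417 [-0.82143698 -0.71277531 -0.17953207]
gap 0.04624553233860909 61.325143575668335 [ 1.82746671 -0.13694916  4.91515661] 21.2917 [0.55396589 0.30848284 0.05688404]
```

```bash
python3 - <<'E'
from meas import *
p=np.array([AX[0],AX[1],.0565])
for th in np.linspace(-2.06,1.286,9)[1:]:
    move_linear(p,down(CY-th+np.pi/2),rate=.1); print(round(th,2),round(read_clock(),2),np.round(read_contact_force(),1),np.round(read_wrist_torque(),2),round(read_joint_pos()[6],2))
gripper_open(); move_linear([AX[0],AX[1],.20],rate=.15); goto([.45,.05,.30],down(CY-1.286+np.pi/2)); print(read_clock())
for n in('top','side'):
    d=cap(n,n+'3.png'); np.savez(f'pics/{n}3.npz',**d); print(n,dial(d))
a=cv2.imread('pics/top3.png')[150:270,75:235];b=cv2.imread('pics/side3.png')[230:380,170:325]
cv2.imwrite('pics/c5.png',np.hstack([cv2.resize(a,(400,300),interpolation=2),cv2.resize(b,(310,300),interpolation=2)]))
E
```

```text
-1.64 21.86 [3.9 1.6 1.1] [ 0.35 -1.09 -0.14] 1.92
-1.22 22.43 [5.6 1.3 0.7] [ 0.32 -1.24 -0.09] 1.53
-0.81 22.99 [5.6 0.8 0.3] [ 0.21 -1.3  -0.07] 1.15
-0.39 23.56 [6.  1.1 1.2] [-0.01 -1.3  -0.09] 0.77
0.03 24.12 [ 6.  -0.5  2.5] [-0.19 -1.17 -0.08] 0.39
0.45 24.69 [ 5.4 -1.   3.6] [-0.36 -0.97 -0.12] 0.02
0.87 25.26 [ 4.7 -2.   4.9] [-0.52 -0.79 -0.08] -0.36
1.29 25.82 [ 3.6 -3.2  5.7] [-0.69 -0.66 -0.12] -0.74
28.5417
top {'n': 85, 'bar': 1.338, 'fit': 1.247, 'white': 1.309, 'nw': 14, 'tip': np.float64(0.0628), 'off': np.float64(0.0042), 'mark': 1.299, 'markr': np.float64(0.0774), 'nm': 41}
side {'n': 104, 'bar': 1.274, 'fit': 1.283, 'white': 1.256, 'nw': 31, 'tip': np.float64(0.0629), 'off': np.float64(-0.0004), 'mark': 1.276, 'markr': np.float64(0.0871), 'nm': 5}
```

View pics/c5.png

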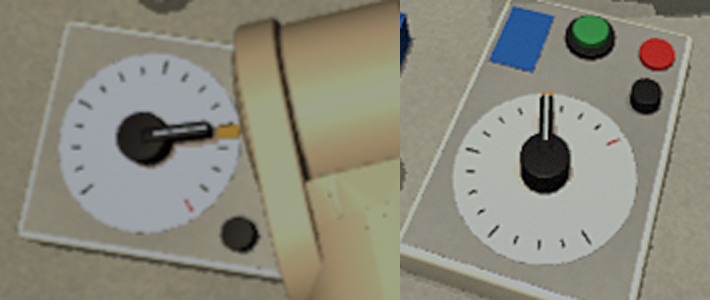

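The pointer lies in line with the orange mark: in the top view its tip at (210,130) leads into the mark at (228,131), and in the side view the tip at (547,95) sits on the mark. With the axis bias of each view cancelled, the dial reads ≈1.288 against ≈1.284. Both settings are right, so I'll press start.

```bash
python3 - <<'E'
from meas import *
grab(); b=np.array([.518,.1475]); goto([*b,.15],down(CY)); move_linear([*b,.080],rate=.1); wait(.2)
f0=np.array(read_contact_force()); print(f0,read_clock())
for z in np.arange(.076,.055,-.001):
    move_linear([*b,z],rate=.03); f=np.array(read_contact_force())-f0; print(round(z,3),f.round(1),np.round(read_tool_pos()[2],4))
    if f[2]>14: break
wait(.5); print((np.array(read_contact_force())-f0).round(1)); move_linear([*b,.15],rate=.1)
goto([.45,-.05,.30],down(CY)); print(read_clock())
for n in('top','side'):
    d=cap(n,n+'4.png'); np.savez(f'pics/{n}4.npz',**d); print(n,dial(d)); P=cloud(d);M=np.stack([(P-DOCK)@MX,(P-DOCK)@MYD,P[...,2]],-1)
    q=M[(d['frame'].max(-1)<60)&(abs(M[...,2]-.0635)<.005)&(M[...,1]<.2)&(M[...,1]>-.06)&(abs(M[...,0])<.075)]
    print('bath',[(x,round(np.percentile(q[abs(q[:,0]-x)<.006][:,1],97),4)) for x in(-.05,0,.05)if (abs(q[:,0]-x)<.006).any()])
a=cv2.imread('pics/top4.png');s=cv2.imread('pics/side4.png'); cv2.imwrite('pics/c6.png',cv2.resize(np.hstack([a,s]),(800,300),interpolation=3))
E
```

```text
[-0.19407353 -0.46832726 -0.2378543 ] 31.25
0.076 [ 0.6 -0.2 -0.1] 0.0758
0.075 [-0.   0.4  0. ] 0.075
0.074 [-0.   0.3 -0.1] 0.0739
0.073 [0.9 0.2 0.4] 0.0729
0.072 [0.2 1.  1.7] 0.0721
0.071 [0.6 0.1 2.7] 0.0711
0.07 [0.4 1.8 2.4] 0.0701
0.069 [0.1 0.4 2.8] 0.0691
0.068 [0.8 0.6 4.1] 0.0681
0.067 [0.9 1.  4.5] 0.0671
0.066 [-0.3  0.7  6.9] 0.0662
0.065 [-3.1 -1.4 14.1] 0.066
[-3.6 -0.1 14.7]
36.7917
top {'n': 80, 'bar': 1.333, 'fit': 1.272, 'white': 1.307, 'nw': 13, 'tip': np.float64(0.0627), 'off': np.float64(0.0028), 'mark': 1.299, 'markr': np.float64(0.0774), 'nm': 41}
bath [(-0.05, np.float64(0.0512)), (0, np.float64(0.0518)), (0.05, np.float64(0.051))]
side {'n': 102, 'bar': 1.274, 'fit': 1.285, 'white': 1.256, 'nw': 31, 'tip': np.float64(0.0631), 'off': np.float64(-0.0005), 'mark': 1.271, 'markr': np.float64(0.0872), 'nm': 6}
bath [(-0.05, np.float64(0.0501)), (0, np.float64(0.053)), (0.05, np.float64(0.0538))]
```

View pics/c6.png

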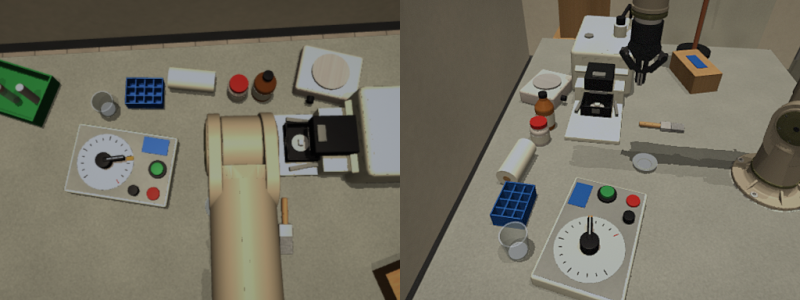

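The button bottomed out at 6 mm with a clear stop at 14 N and was let go. The final view shows the bath home at (298,142), the pointer on the mark at (130,157), the bystanders where they were and the arm clear. I'm handing in.

```bash
python3 -c "
from bench import *
print(close_job(),read_clock())"
```

```text
the job is handed in; nothing more can be done
the job is handed in; nothing more can be done
```

The bath is home against the stop, the dial stands at the orange mark to within measurement error, and the start button was pressed fully and released; the job was handed in at about 37 s.

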